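# Load the bake station by its cover lever

## Robot

A 6-joint arm with a two-finger parallel gripper is mounted at the origin on a cart in front of the work surface, level with it; the furniture and walls round the work are solid. World frame = base frame: x ahead of the robot, y to its left, z up, the work surface at z = 0. Lengths are in m, angles in rad, forces in N, time in s.
With the tool pointing down it reaches from about 0.25 to 0.775 m from the base axis. Payload 4 kg.
Tool frame: the origin (TCP) lies midway between the tips of the shut fingers; the grasp point (between the pads) lies 19 mm behind it; z points along the fingers, y is the direction in which the jaws open and shut (so a half turn about z gives the same grasp; the last joint's range is limited). The gripper opens to 94 mm and grips with 3 to 60 N. Pads are 16 mm wide; open, the fingers measure 119 mm over their backs; the gripper's body (75 mm by 177 mm) begins 78 mm behind the grasp point.
Start: joints at [1.183, 0.087, 1.371, -0, 1.684, -0.103], TCP at [0.155, 0.528, 0.206] pointing down, gripper open.
Joint ranges: [-3.1, 3.1], [-0.76, 2.03], [0.27, 2.55], [-1.08, 4.22], [0.17, 2.65], [-2.57, 2.57]. Speed limits (rad/s): [2.79, 2.79, 3.14, 3.14, 3.14, 3.14].

## Interface

Orientations are given as [roll, pitch, yaw] about the fixed x, y, z axes, in that order (R = Rz(yaw) Ry(pitch) Rx(roll)).
In Python, from bench import robot, cams gives the robot as it stands.
- The arm moves only by the tool step_arm, never from a script. Its argument "plan" is a list that holds one entry, the list of rows, each a list of 5 numbers: the shift along the world's x, y, z in mm, then the turn about the world's z in rad, then the opening in per cent of the stroke, from 0 (shut) to 100 (fully open). In form: [[[tx, ty, tz, turn, fingers], ...]]. A call has 1 to 8 rows; each row is the pose to reach, as a shift and turn from the pose commanded when the call began; what a row does not reach only later rows make up. A row lasts 1/12 s, in which the tool goes at most 41.7 mm and 7.16 degrees, less where a joint would pass 70% of its speed; a pose out of reach is approached as far as the arm can. A call with a gripper value outside its range is refused whole. The fingers move at their own pace and stop on an object; the grip force is fixed at half the most. Time passes only in rows, so rows that repeat a pose let the fingers close. It gives the time, the measured TCP pose, the force and the opening at its end, in the units of the state.
- robot.get_obs(): the state, without advancing time (a new reading comes with each control period).
- cams.snapshot(name): name is "scene" or "top" or "wrist"; returns a dict with "frame" (480x640x3 uint8, red, green, blue), "camera_matrix" (3x3 intrinsics, pixels), "origin" and "attitude" of the camera in the world; the wrist camera has in their place "T_tool_cam" (4x4, takes a point from camera to tool coordinates, whose origin is the TCP and whose axes are the flange's). Camera axes: x right, y down, z forward; pixel columns grow to the right and rows downward; lengths in m; the calibration is good to about 2 mm. A picture is of the moment at which its call begins: read the wrist's pose just before it. There is no depth.
- robot.close_job(): hands the job in, once; it reports no verdict.
The state is a dict: "time": time; "joint_positions": joint angles; "qvel": joint speeds; "joint_torque": joint torques, N m; "tool_pos": TCP position; "ee_rot": TCP orientation; "wrist_force": force on the tool from outside, world axes, zero at the start; "wrist_torque": the same for the moment, N m; "width": finger opening in m.
Only numpy, scipy, OpenCV 4.12 (cv2) and the standard library are available. Lean on these libraries where they do the work, as an engineer would, in place of code of your own. Each camera call takes 0.05 s, during which the arm holds its last target. There are 200 camera calls.

## Task

Load the sample tray into the bake station without picking anything up: press the raised lever down with a fingertip until its catch holds the heavy cover open by itself, then push the tray by its upright tab along the guide rails until it rests against the stop under the cover. Then press the small paddle of the catch so that the lever springs back and the cover closes over the dish. Never touch the hot cover, keep the tray flat on the deck, and leave the things standing round the station alone.

Things in the scene. Friction and masses are not known exactly. Their poses are not given: they have to be found in the camera images.
- bake_station: the fixed bake station, a grey case 290 x 220 mm with a bare metal deck 40 mm above the worktop. Origin on the worktop under the case, 170 mm behind the deck's front edge. Its x axis runs along the guide rails from the open front (-x, the operator's side) to the chamber at the back, y to the left, z up; all joint axes are parallel to its y axis
- tray_home (a point): the point on the deck, between the chamber walls, where the tray's centre lies when the tray touches the stop (the lane runs along the station's x axis through this point)
- tray_centre (a point): centre of the underside of the loose tray's plate (66 x 62 x 3 mm, with a round 62 mm dish fixed on it; total height 17 mm, mass about 0.2 kg). It lies on the deck in front of the chamber, between two 8 mm high guide rails 67 mm apart. A tongue 22 mm wide runs from the plate towards the front and ends in the upright tab
- tray_tab (a point): middle of the front face of the tray's upright tab (28 mm wide, 4 mm thick, 26 mm high), 18 mm above the deck, 119 mm in front of the tray's centre. Push it along the station's +x by about 105 to 123 mm, with 1 to 3 N, until the stop is felt; the tab stays outside the cover
- lever_pad (a point): centre of the top of the black pad (38 x 26 mm) at the long end of the steel lever, 62 mm right of the lane. At rest 150 mm above the worktop, the lever sloping up to the front; at its end stop 63 mm, having moved at most 10 mm along the station's x. The pivot is 170 mm behind the pad, 92 mm above the worktop; the short end lifts the cover. Takes 5 to 12 N; springs back unless caught
- lever (a joint): lever angle: 0 at rest, grows as the pad is pressed; the hook snaps over the lever's side pin at about 0.50, the end stop is at 0.52; when let go it stays caught at about 0.49
- cover_front (a point): middle of the front lip of the heavy white cover (116 x 90 mm slab hinged at the back of the chamber, its front lip 21 mm deep). 60 mm above the worktop when the cover is shut, about 133 mm when the lever is caught; the cover falls shut within about 1 s when the lever is released. Do not touch the cover
- catch_paddle (a point): centre of the top of the catch's black paddle (28 x 24 mm), 93 mm right of the lever, 66 mm above the worktop. Pressed down 12 to 16 mm with 3 to 5 N it draws the hook off the lever's pin
- catch (a joint): catch angle: 0 at rest (hook forward over the pin), 0.35 fully pressed; the hook lets go at about 0.25; a spring returns it
- vial: small screw-cap vial, 23 mm wide, 52 mm high, standing on the worktop left of the station; origin under its middle; leave alone
- eye_loupe: loupe, 39 mm wide, 42 mm high, standing left of the station; origin under its middle; leave alone
- sample_box: clear-lidded sample box 56 x 52 x 24 mm left of the station; origin under its middle; leave alone

How it is judged:
On the way, in this order (a step that is already met when the one before it is completed fails the run):
1. the cover stands open, the lever held down by the catch alone (height (world z) of cover_front above 0.12 m and value of joint lever above 0.44 rad and value of joint catch below 0.08 rad and contact force between each of the arm, the fingers and lever below 0.2 N), for 0.3 s.
2. the tray is fully home against the stop while the cover is open (x of tray_centre in the frame of tray_home above -0.005 m and height (world z) of cover_front above 0.115 m), for 0.2 s.
At the end, for the whole second after the job is handed in: the tray rests within 7 mm of the stop under the closed cover (its front lip within 4 mm of its shut height); lever and catch are back at rest (within 0.06 rad) (height (world z) of cover_front below 0.064 m and value of joint each of lever, catch below 0.06 rad and x of tray_centre in the frame of tray_home above -0.007 m and horizontal distance between tray_centre and tray_home below 0.009 m and linear speed of tray below 0.01 m/s); the robot touches nothing.
It fails at once if the robot touched the hot cover (contact force between any of the arm, the fingers and cover above 0.5 N).
It fails at once if the tray was lifted or tipped (z of tray_centre in the frame of tray_home above 0.006 m or angle between tray_centre's own z axis and vertical above 0.12 rad).
It fails at once if the vial, loupe or sample box was disturbed (distance of any of vial, eye_loupe, sample_box from where it was at the start of the episode above 0.012 m).
It also fails if it takes over 58 s, if anything falls off the work surface, if the arm or the gripper's body presses on something with over 40 N, if the wrist force passes 120 N, or if a joint passes its speed limit or range.

## Working session

There is one attempt and no reset: what is moved stays moved. The work goes in short steps, Python scripts to look and compute and a tool call to move; the robot and the scene stay as the last step left them, time stands still between calls to the robot, and variables do not carry over. Pictures are saved under pics/ and viewed, about 8 in all and at most 12, crops included, and the job is handed in when it is done.

Besides the shell and the picture viewer there is one more tool, called after "Call:" as name(argument=value, ...), one argument or row to a line, values as JSON. step_arm: Moves the arm, as the interface text tells. Its arguments: {"type":"object","properties":{"plan":{"type":"array"}},"required":["plan"]}

```bash
mkdir -p pics
cat > h.py <<'E'
import numpy as np, cv2
from bench import robot, cams
def save(n,f):
    s=cams.snapshot(n); cv2.imwrite(f'pics/{f}.png',s['frame'][:,:,::-1]); np.savez(f'pics/{f}.npz',**s); return s
def load(f): return dict(np.load(f'pics/{f}.npz'))
def Rm(a):
    a=np.array(a)
    if a.shape==(3,3): return a
    from scipy.spatial.transform import Rotation as R
    return R.from_euler('xyz',a).as_matrix() if a.size==3 else None
def ray(s,u,v):
    d=np.linalg.inv(s['camera_matrix'])@[u,v,1]; return np.array(s['origin']),Rm(s['attitude'])@d
def onz(s,u,v,z):
    o,d=ray(s,u,v); return o+d*(z-o[2])/d[2]
def proj(s,p):
    q=s['camera_matrix']@(Rm(s['attitude']).T@(np.array(p)-s['origin'])); return q[:2]/q[2]
E
python3 - <<'E'
from h import *
for n in('scene','top'):
    s=save(n,n+'0'); print(n,s['camera_matrix'],s['origin'],s['attitude'])
print(robot.get_obs())
E
```

```text
scene [[526.8828097    0.         317.6073321 ]
 [  0.         526.8828097  238.77633154]
 [  0.           0.           1.        ]] [-0.08061769 -0.70326655  0.52396403] [-2.01361704  0.01578402 -0.85214682]
top [[599.01585812   0.         317.18669665]
 [  0.         599.01585812 235.62693088]
 [  0.           0.           1.        ]] [ 0.46181388 -0.16324466  1.24215097] [-3.07823315  0.0083697  -1.56268146]
{'time': 0.1, 'joint_positions': array([ 1.18288505e+00,  8.78615371e-02,  1.37207520e+00, -2.57993132e-05,
        1.68360831e+00, -1.03098895e-01]), 'qvel': array([-0.0001976 , -0.00148114, -0.00437461,  0.00057057,  0.00029899,
       -0.00207071]), 'joint_torque': array([ 2.52714424e-03, -3.41255522e+01, -3.03301227e+01,  7.20430375e-02,
        3.04476614e-02, -1.04667283e-04]), 'tool_pos': array([0.15436334, 0.52738221, 0.20444608]), 'ee_rot': array([-3.13964798e+00, -1.75428795e-04,  2.85677722e+00]), 'wrist_force': array([0.12518862, 0.64458674, 0.27166905]), 'wrist_torque': array([0.04624711, 0.0403125 , 0.00125774]), 'width': 0.09394721785821936}
```

View pics/top0.png

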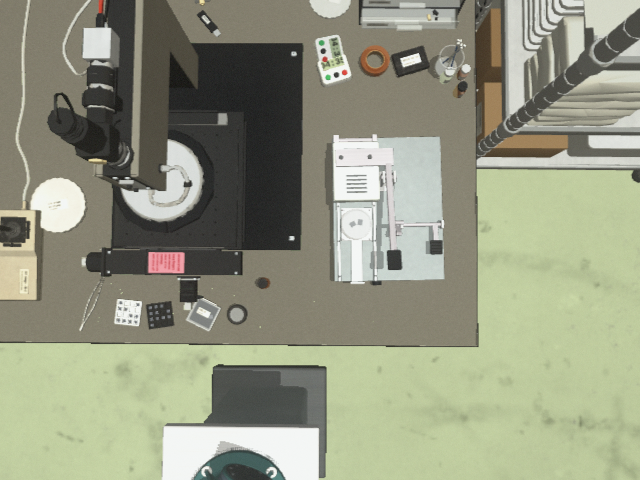

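View pics/scene0.png

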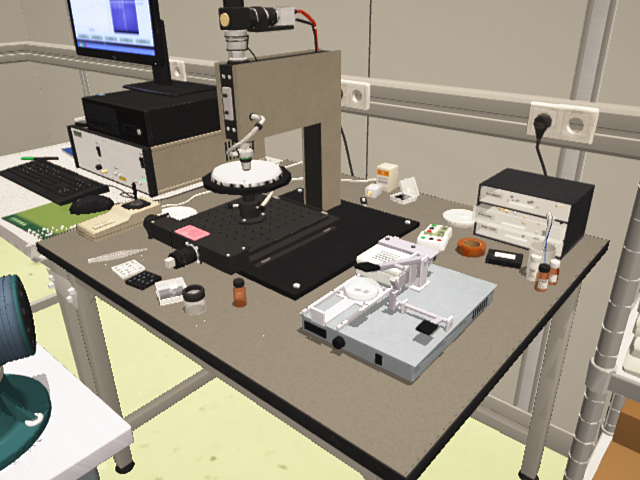

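The top view shows the station at about (334–443, 137–280). The lever pad is near (394,258), the paddle near (436,247) and the tab near (358,283). I need an enlargement for exact pixels.

Run:
```python
from h import *
a=cv2.imread('pics/top0.png')[125:295,320:455]; cv2.imwrite('pics/c1.png',cv2.resize(a,None,fx=3.5,fy=3.5,interpolation=cv2.INTER_CUBIC))
b=cv2.imread('pics/scene0.png')[225:385,295:505]; cv2.imwrite('pics/c2.png',cv2.resize(b,None,fx=3.5,fy=3.5,interpolation=cv2.INTER_CUBIC))
s=load('top0')
# deck outline: bluish light case
hsv=cv2.cvtColor(cv2.imread('pics/top0.png'),cv2.COLOR_BGR2HSV)
m=np.zeros((480,640),np.uint8); m[125:295,320:455]=(hsv[125:295,320:455,2]>130)
c=max(cv2.findContours(m,0,1)[0],key=cv2.contourArea); r=cv2.minAreaRect(c); print(r)
for p in cv2.boxPoints(r): print(p,onz(s,*p,.04))
dk=np.zeros_like(m); dk[235:275,380:450]=(hsv[235:275,380:450,2]<70)
n,l,st,ce=cv2.connectedComponentsWithStats(dk); print(st,ce)
```

```text
((387.0, 209.5), (169.0, 134.0), 90.0)
[320. 125.] [ 0.76358811 -0.15645828  0.04      ]
[454. 125.] [ 0.76522461 -0.42859161  0.04      ]
[454. 294.] [ 0.4233975  -0.42643174  0.04      ]
[320. 294.] [ 0.42115276 -0.15913532  0.04      ]
[[     0      0    640    480 306861]
 [   430    241     12     13    100]
 [   387    251     14     19    239]] [[319.40416671 239.48146229]
 [436.         247.37      ]
 [393.79916318 260.0083682 ]]
```

View pics/c1.png

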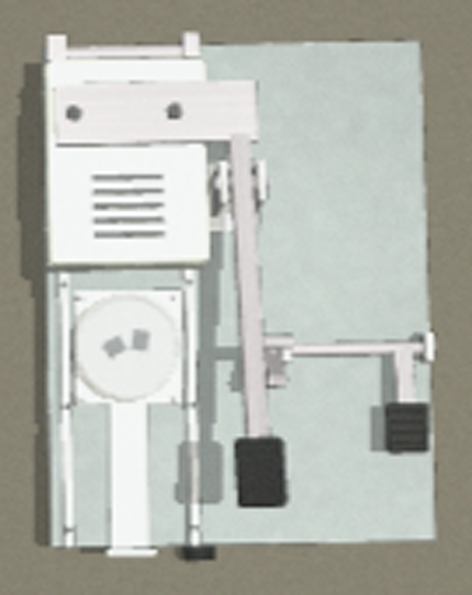

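View pics/c2.png

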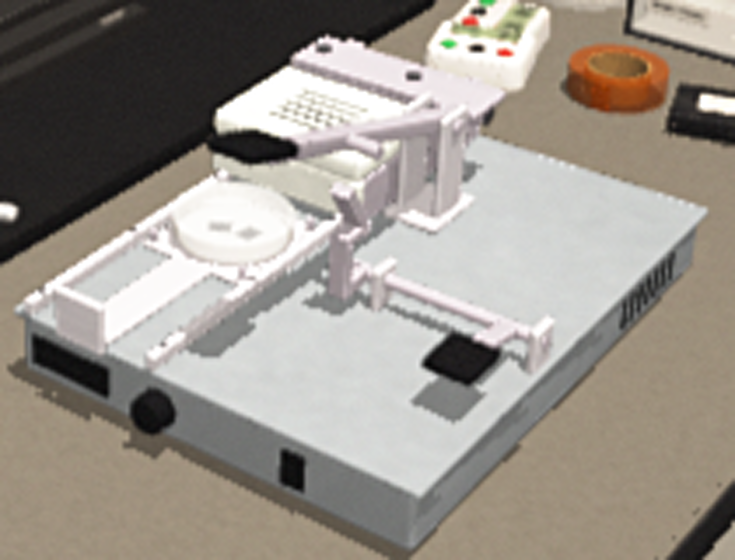

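c1 shows the deck corners (front-left (52,545), front-right (436,541), back-right (420,40)), the pad at (262,472), the paddle at (407,427) and the tab top at (132,552). c2 shows the tab standing at the front edge of the deck, the hook beside the lever and the paddle clear of neighbours.

Run:
```python
from h import *
s=load('top0'); S=load('scene0')
T=lambda u,v,z: onz(s,320+u/3.5,125+v/3.5,z)
C=lambda u,v,z: onz(S,295+u/3.5,225+v/3.5,z)
def show(n,p): print(n,np.round(p,4))
fl=T(52,545,.04);fr=T(436,541,.04);br=T(420,40,.04)
show('fl',fl);show('fr',fr);show('br',br)
show('fl S',C(20,310,.04));show('fr S',C(418,495,.04));show('br S',C(706,210,.04))
d=br-fr; yaw=np.arctan2(d[1],d[0]); d2=fl-fr; print('yaw',yaw,np.arctan2(-d2[0],d2[1]),np.hypot(*d[:2]),np.hypot(*d2[:2]))
# rails
a=T(70,545,.048);b=T(66,272,.048);e=T(195,540,.048);f=T(190,270,.048);print('rails',a,b,e,f,np.arctan2(*(b-a)[1::-1]),np.arctan2(*(f-e)[1::-1]))
show('padT',T(262,472,.15));show('padS',C(253,147,.15))
show('padST',C(262,360,.0))
show('padlT',T(407,427,.066));show('padlS',C(463,360,.066))
show('tabtopT',[T(108,554,.066),T(157,554,.066)]);show('tabS top front',[C(53,292,.066),C(104,318,.066)])
show('coverlip front T',[T(47,267,.06),T(207,263,.06)])
show('dish c',T(129,346,.057))
```

```text
fl [ 0.4479 -0.1887  0.04  ]
fr [ 0.452  -0.4078  0.04  ]
br [ 0.7415 -0.4001  0.04  ]
fl S [ 0.4479 -0.1937  0.04  ]
fr S [ 0.4525 -0.4086  0.04  ]
br S [ 0.7403 -0.4011  0.04  ]
yaw 0.026636125501320804 0.01860297576256584 0.2896945892748042 0.21919216685316942
rails [ 0.44805188 -0.19870501  0.048     ] [ 0.60391113 -0.19552632  0.048     ] [ 0.45146491 -0.269623    0.048     ] [ 0.60556724 -0.26646578  0.048     ] 0.02039182693706804 0.02048493402254846
padT [ 0.4879 -0.2953  0.15  ]
padS [ 0.4822 -0.301   0.15  ]
padST [ 0.5351 -0.2722  0.    ]
padlT [ 0.5158 -0.3866  0.066 ]
padlS [ 0.5122 -0.3919  0.066 ]
tabtopT [[ 0.4434 -0.2194  0.066 ]
 [ 0.4436 -0.2468  0.066 ]]
tabS top front [[ 0.4399 -0.2226  0.066 ]
 [ 0.4387 -0.2541  0.066 ]]
coverlip front T [[ 0.6053 -0.1844  0.06  ]
 [ 0.6082 -0.275   0.06  ]]
dish c [ 0.5609 -0.2312  0.057 ]
```

Call:
step_arm(
  plan=[
    [[15,-38,10,0.1,0],[30,-75,20,0.2,0],[45,-115,30,0.3,0],[60,-150,40,0.305,0],[75,-190,50,0.305,0],[90,-230,50,0.305,0],[105,-265,50,0.305,0],[115,-300,50,0.305,0]],
  ],
)

```text
time: 0.77
tool_pos: [0.2699, 0.2258, 0.2553]
ee_rot: [-3.141, 0.001, -3.121]
wrist_force: [1.2, -0.5, 0.3]
width: 0.0441
```

Run:
```python
from h import *
print(np.round(cams.snapshot('wrist')['T_tool_cam'],3)); o=robot.get_obs(); print(o['tool_pos'],o['ee_rot'],o['width'])
```

```text
[[-0.    -0.967 -0.256  0.074]
 [ 1.     0.    -0.001 -0.   ]
 [ 0.001 -0.256  0.967 -0.179]
 [ 0.     0.     0.     1.   ]]
[0.27164394 0.22065076 0.25557258] [-3.13647204e+00  2.34525310e-03 -3.12996412e+00] 0.04027347603218728
```

Call:
step_arm(
  plan=[
    [[5,-41,0,0,0],[10,-82,0,0,0],[20,-121,0,0,0],[30,-160,0,0,0],[45,-198,0,0,0],[65,-234,0,0,0],[85,-270,0,0,0],[105,-306,0,0,0]],
  ],
)

```text
time: 1.48
tool_pos: [0.3748, -0.0801, 0.2553]
ee_rot: [3.141, 0.001, -3.123]
wrist_force: [0.2, 0.5, -0.4]
width: 0.0003
```

Call:
step_arm(
  plan=[
    [[18,-36,0,0,0],[36,-72,0,0,0],[54,-108,0,0,0],[72,-144,0,0,0],[90,-180,-20,0,0],[108,-216,-40,0,0],[108,-216,-60,0,0],[108,-216,-60,0,0]],
  ],
)

```text
time: 2.15
tool_pos: [0.4807, -0.2943, 0.188]
ee_rot: [3.134, -0.01, -3.124]
wrist_force: [-0.6, -0.2, -1.3]
width: 0.0002
```

Run:
```python
from h import *
o=robot.get_obs(); print(o['tool_pos'],o['ee_rot'],o['width'],o['wrist_force'])
w=save('wrist','w1'); T=w['T_tool_cam']
from scipy.spatial.transform import Rotation as R
Rt=R.from_euler('xyz',o['ee_rot']).as_matrix()
w['origin']=o['tool_pos']+Rt@T[:3,3]; w['attitude']=Rt@T[:3,:3]; np.savez('pics/w1.npz',**w)
for n,p in dict(pad=(.486,-.297,.15),paddle=(.514,-.389,.066),tab=(.442,-.234,.058)).items(): print(n,proj(w,p))
```

```text
[ 0.48073846 -0.29427447  0.18796667] [ 3.13363891 -0.01007075 -3.1238845 ] 0.000247212281863154 [-0.58358691 -0.20332015 -1.31607055]
pad [313.29806168 275.81522088]
paddle [203.07808333 272.27357432]
tab [392.10095056 187.75012061]
```

View pics/w1.png

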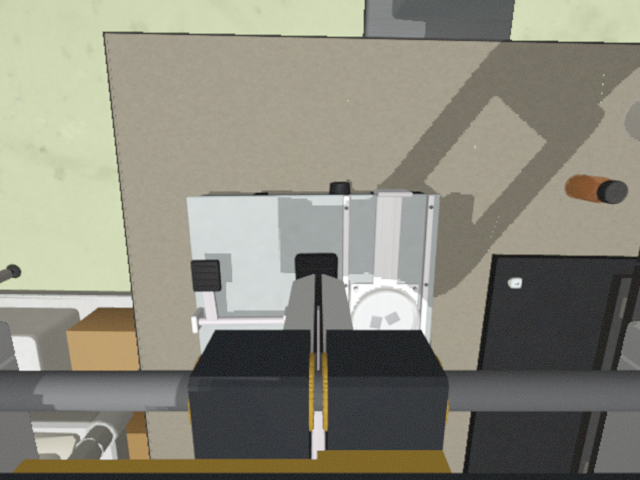

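The wrist view agrees with the projections: paddle at (206,275), tab at (394,192), and the pad at about (316,265) under the fingertips. Now the lever.

Call:
step_arm(
  plan=[
    [[3,-2,-20,0,0],[3,-2,-40,0,0],[3,-2,-55,0,0],[3,-2,-70,0,0],[3,-2,-85,0,0],[3,-2,-100,0,0],[3,-2,-110,0,0],[3,-2,-110,0,0]],
  ],
)

```text
time: 2.87
tool_pos: [0.4841, -0.2963, 0.089]
ee_rot: [-3.138, -0.002, -3.121]
wrist_force: [-5.1, -0.9, 4.0]
width: 0.0003
```

Call:
step_arm(
  plan=[
    [[0,0,-6,0,0],[0,0,-12,0,0],[0,0,-17,0,0],[0,0,-20,0,0],[0,0,-22,0,0],[0,0,-22,0,0],[0,0,-22,0,0]],
  ],
)

```text
time: 3.45
tool_pos: [0.4866, -0.2963, 0.0657]
ee_rot: [-3.139, 0.003, -3.121]
wrist_force: [0.0, -0.1, 3.9]
width: 0.0004
```

Call:
step_arm(
  plan=[
    [[0,0,-2,0,0],[0,0,-3,0,0],[0,0,-4,0,0],[0,0,-4,0,0]],
  ],
)

```text
time: 3.78
tool_pos: [0.487, -0.2964, 0.0634]
ee_rot: [-3.14, 0.004, -3.121]
wrist_force: [-2.8, 2.2, 12.6]
width: 0.0004
```

Call:
step_arm(
  plan=[
    [[0,0,-2,0,0],[0,0,-3,0,0],[0,0,-3,0,0]],
  ],
)

```text
time: 4.03
tool_pos: [0.4873, -0.2965, 0.0622]
ee_rot: [-3.139, 0.005, -3.121]
wrist_force: [-5.0, 3.0, 19.9]
width: 0.0007
```

Call:
step_arm(
  plan=[
    [[0,0,8,0,0],[0,0,14,0,0],[0,0,30,0,0],[0,0,60,0,0],[0,0,90,0,0],[0,0,105,0,0],[0,0,105,0,0]],
  ],
)

```text
time: 4.62
tool_pos: [0.4876, -0.2969, 0.1657]
ee_rot: [-3.138, 0.006, -3.121]
wrist_force: [0.4, -0.6, 1.2]
width: 0.0006
```

Run:
```python
from h import *
s=save('scene','s1'); print(robot.get_obs()['tool_pos'])
a=cv2.imread('pics/s1.png')[170:390,270:510]; cv2.imwrite('pics/c3.png',cv2.resize(a,None,fx=2.7,fy=2.7,interpolation=cv2.INTER_CUBIC))
```

```text
[ 0.48656901 -0.29626501  0.1629271 ]
```

View pics/c3.png

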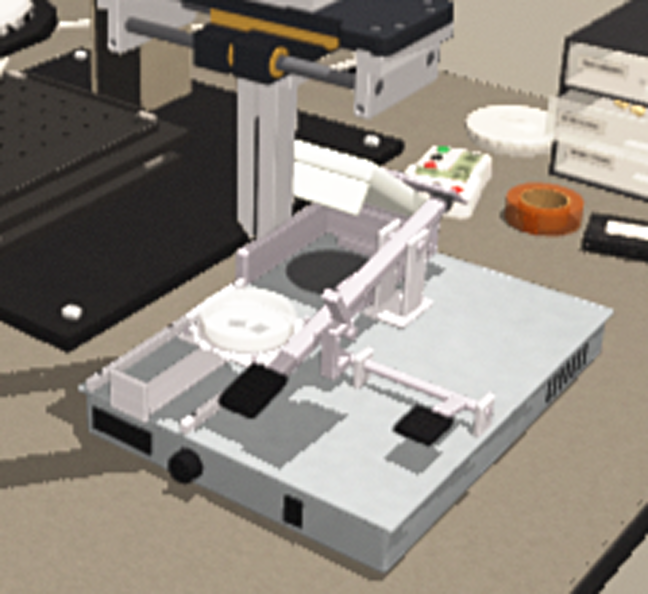

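The catch holds: pad down at c3 (252,390), cover open at about (330,180). Next, go in front of the tab.

Call:
step_arm(
  plan=[
    [[-25,20,0,0,0],[-50,40,0,0,0],[-78,62,0,0,0],[-78,62,-30,0,0],[-78,62,-65,0,0],[-78,62,-100,0,0],[-78,62,-113,0,0],[-78,62,-113,0,0]],
  ],
)

```text
time: 5.33
tool_pos: [0.4029, -0.2304, 0.0414]
ee_rot: [3.132, -0.011, -3.121]
wrist_force: [-0.2, -0.1, 0.1]
width: 0.0004
```

Call:
step_arm(
  plan=[
    [[5,0,0,0,0],[10,0,0,0,0],[14,0,0,0,0],[18,0,0,0,0],[21,0,0,0,0],[24,0,0,0,0],[27,1,0,0,0],[30,1,0,0,0]],
  ],
)

```text
time: 6.0
tool_pos: [0.4375, -0.2331, 0.0488]
ee_rot: [-3.141, -0.001, -3.121]
wrist_force: [-2.0, 0.6, 0.8]
width: 0.0004
```

Call:
step_arm(
  plan=[
    [[6,0,0,0,0],[12,0,0,0,0],[18,0,0,0,0],[24,0,0,0,0],[30,1,0,0,0],[36,1,0,0,0],[42,1,0,0,0],[48,1,0,0,0]],
  ],
)

```text
time: 6.67
tool_pos: [0.4861, -0.232, 0.0484]
ee_rot: [3.141, -0.0, -3.121]
wrist_force: [-1.1, 0.9, 0.8]
width: 0.0005
```

Call:
step_arm(
  plan=[
    [[6,0,0,0,0],[12,0,0,0,0],[18,0,0,0,0],[24,0,0,0,0],[30,1,0,0,0],[36,1,0,0,0],[40,1,0,0,0],[44,1,0,0,0]],
  ],
)

```text
time: 7.33
tool_pos: [0.53, -0.2311, 0.0484]
ee_rot: [3.141, -0.0, -3.121]
wrist_force: [-2.6, 0.5, 1.0]
width: 0.0003
```

Call:
step_arm(
  plan=[
    [[2,0,0,0,0],[4,0,0,0,0],[6,0,0,0,0],[8,0,0,0,0],[9,0,0,0,0],[9,0,0,0,0]],
  ],
)

```text
time: 7.83
tool_pos: [0.5389, -0.2311, 0.0485]
ee_rot: [3.142, 0.001, -3.121]
wrist_force: [-1.3, 0.1, -0.5]
width: 0.0007
```

Call:
step_arm(
  plan=[
    [[1,0,0,0,0],[2,0,0,0,0],[3,0,0,0,0],[4,0,0,0,0],[4,0,0,0,0]],
  ],
)

```text
time: 8.25
tool_pos: [0.5415, -0.2312, 0.0485]
ee_rot: [3.141, -0.003, -3.121]
wrist_force: [-5.2, 0.5, 2.9]
width: 0.0006
```

Call:
step_arm(
  plan=[
    [[1,0,0,0,0],[2,0,0,0,0],[2,0,0,0,0],[2,0,0,0,0]],
  ],
)

```text
time: 8.58
tool_pos: [0.5415, -0.2312, 0.0485]
ee_rot: [3.141, -0.007, -3.122]
wrist_force: [-10.2, 0.4, 5.7]
width: 0.0007
```

The arm has not moved and the force has risen, so this is a firm stop. Backing off and checking.

Call:
step_arm(
  plan=[
    [[-10,0,0,0,0],[-30,0,0,0,0],[-60,-1,0,0,0],[-95,-2,0,0,0],[-125,-3,20,0,0],[-135,-3,55,0,0],[-135,-3,90,0,0],[-135,-3,110,0,0]],
  ],
)

```text
time: 9.25
tool_pos: [0.4105, -0.2351, 0.1627]
ee_rot: [-3.137, 0.007, -3.122]
wrist_force: [-0.3, 0.3, 0.3]
width: 0.0003
```

Run:
```python
from h import *
s=save('scene','s2'); t=save('top','t2'); print(robot.get_obs()['tool_pos'])
a=cv2.resize(cv2.imread('pics/s2.png')[190:380,290:500],None,fx=2.6,fy=2.6,interpolation=cv2.INTER_CUBIC)
b=cv2.imread('pics/t2.png')[125:295,335:405]; b=cv2.resize(b,None,fx=2.9,fy=a.shape[0]/170,interpolation=cv2.INTER_CUBIC)
cv2.imwrite('pics/c4.png',np.hstack([a,b]));print(a.shape,b.shape)
```

```text
[ 0.41229199 -0.23601725  0.16387687]
(494, 546, 3) (494, 203, 3)
```

View pics/c4.png

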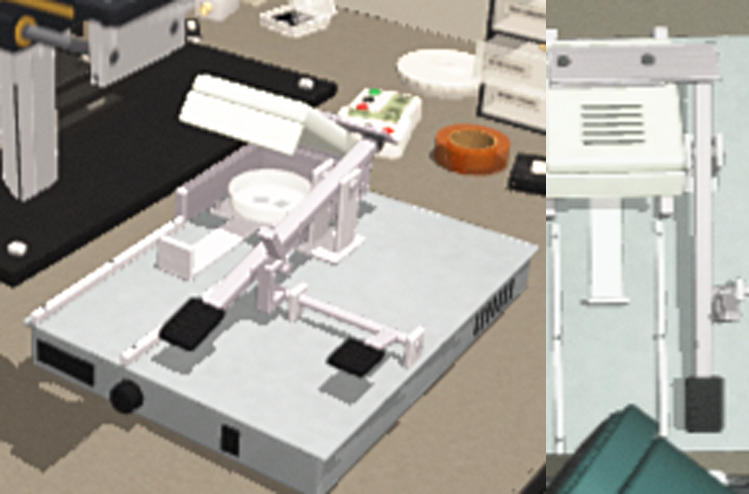

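The dish is in the chamber and the tab is at c4 (606,303). I'll check that the dish sits centred on the hotplate seen in c3, to rule out a jam.

Run:
```python
from h import *
S=load('s1'); t=load('t2')
print('hot',onz(S,270+327/2.7,170+271/2.7,.041), [onz(S,270+u/2.7,170+271/2.7,.041) for u in(287,375)])
print('dish',onz(S,290+270/2.6,190+193/2.6,.057))
tab=onz(t,335+60/2.9,125+303/2.906,.066); print('tab',tab, tab[:2]+.119*np.array([1,.0205]))
```

```text
hot [ 0.66410861 -0.22639934  0.041     ] [array([ 0.64633499, -0.20486222,  0.041     ]), array([ 0.68539404, -0.2521919 ,  0.041     ])]
dish [ 0.66246342 -0.2327776   0.057     ]
tab [ 0.54946844 -0.22845823  0.066     ] [ 0.66846844 -0.22601873]
```

The tray centre is about x = 0.668 against a hotplate centre of 0.664, so the tray is home. Next the paddle, with the gripper turned so its body stays clear of the rising lever.

Call:
step_arm(
  plan=[
    [[0,-20,0,-0.12,0],[0,-40,0,-0.24,0],[10,-60,0,-0.36,0],[25,-80,0,-0.48,0],[40,-100,0,-0.6,0],[55,-115,0,-0.72,0],[70,-125,0,-0.84,0],[85,-135,0,-0.96,0]],
  ],
)

```text
time: 10.02
tool_pos: [0.4952, -0.3696, 0.1562]
ee_rot: [3.141, -0.002, 2.196]
wrist_force: [0.5, -0.2, 1.0]
width: 0.0005
```

Call:
step_arm(
  plan=[
    [[10,-10,0,-0.12,0],[17,-19,0,-0.24,0],[17,-19,0,-0.36,0],[17,-19,0,-0.48,0],[17,-19,0,-0.6,0],[17,-19,-30,-0.61,0],[17,-19,-60,-0.61,0],[17,-19,-70,-0.61,0]],
  ],
)

```text
time: 10.68
tool_pos: [0.5095, -0.3858, 0.0816]
ee_rot: [-3.136, -0.007, 1.592]
wrist_force: [-1.2, 1.1, -0.7]
width: 0.0002
```

Run:
```python
from h import *
s=save('scene','s3'); o=robot.get_obs(); print(o['tool_pos'],o['ee_rot'],o['wrist_force'],o['joint_positions'])
a=cv2.imread('pics/s3.png')[190:380,330:500]; cv2.imwrite('pics/c5.png',cv2.resize(a,None,fx=3,fy=3,interpolation=cv2.INTER_CUBIC))
```

```text
[ 0.50884023 -0.38530965  0.08075599] [-3.13363064 -0.0083739   1.59204774] [-0.86206646  0.26515021 -1.73476766] [-7.37239405e-01  3.42379583e-01  1.31628537e+00  6.03466955e-04
  1.49446687e+00 -7.58573648e-01]
```

View pics/c5.png

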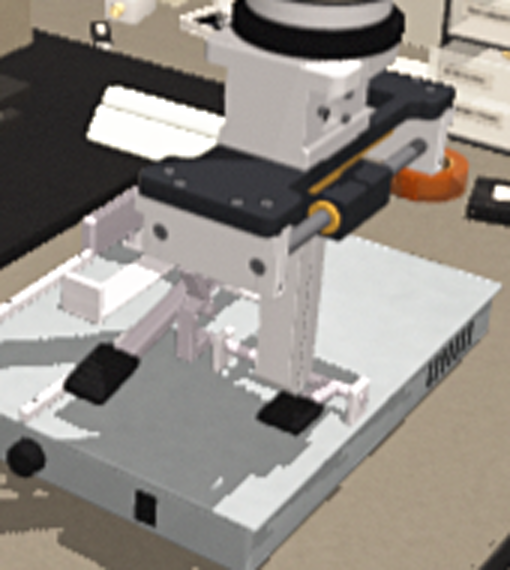

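Fingertips are above the paddle (c5 paddle at (290,410)), with clear room beside the lever. Pressing.

Call:
step_arm(
  plan=[
    [[0,-2,-8,0,0],[0,-2,-16,0,0],[0,-2,-20,0,0],[0,-2,-22,0,0],[0,-2,-22,0,0]],
  ],
)

```text
time: 11.15
tool_pos: [0.5118, -0.3903, 0.0668]
ee_rot: [3.141, 0.0, 1.592]
wrist_force: [0.9, 0.6, -0.0]
width: 0.0005
```

Call:
step_arm(
  plan=[
    [[0,0,-4,0,0],[0,0,-8,0,0],[0,0,-11,0,0],[0,0,-13,0,0],[0,0,-13,0,0],[0,0,-13,0,0]],
  ],
)

```text
time: 11.65
tool_pos: [0.5112, -0.3907, 0.0536]
ee_rot: [-3.141, 0.001, 1.591]
wrist_force: [-2.0, -1.0, 2.1]
width: 0.0005
```

Call:
step_arm(
  plan=[
    [[0,0,-1,0,0],[0,0,-2,0,0],[0,0,-3,0,0],[0,0,-3,0,0],[0,0,-3,0,0]],
  ],
)

```text
time: 12.07
tool_pos: [0.5116, -0.3904, 0.0506]
ee_rot: [3.141, 0.001, 1.592]
wrist_force: [-2.9, -1.7, 0.6]
width: 0.0006
```

Run:
```python
from h import *
s=save('scene','s4'); o=robot.get_obs(); print(o['tool_pos'],o['wrist_force'])
a=cv2.imread('pics/s4.png')[190:380,300:500]; cv2.imwrite('pics/c6.png',cv2.resize(a,None,fx=3,fy=3,interpolation=cv2.INTER_CUBIC))
```

```text
[ 0.5116272  -0.39036703  0.05063274] [-3.07450081 -1.79168238  3.03669154]
```

View pics/c6.png

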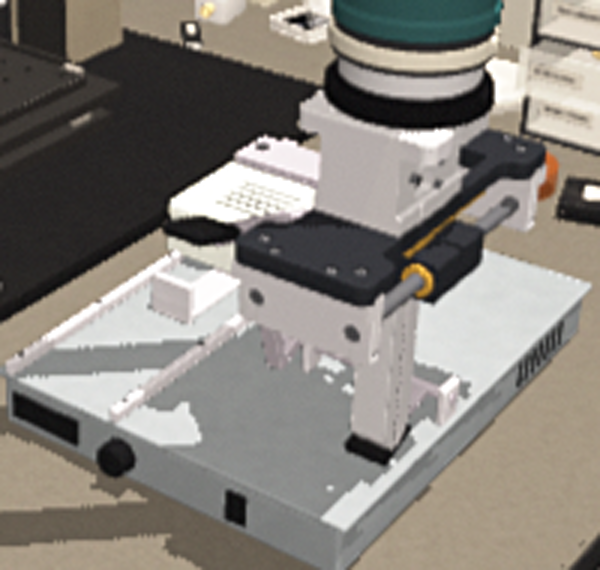

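The lever is up (pad at c6 (205,230)) and the cover is shut. Lifting clear.

Call:
step_arm(
  plan=[
    [[0,0,15,0,0],[0,0,35,0,0],[0,0,70,0,0],[0,0,105,0,0],[0,0,140,0,0],[-30,0,165,0,0],[-65,0,175,0,0],[-100,0,175,0,0]],
  ],
)

```text
time: 12.78
tool_pos: [0.4133, -0.3901, 0.2292]
ee_rot: [3.135, 0.004, 1.595]
wrist_force: [-0.9, -0.3, 0.3]
width: 0.0003
```

Call:
step_arm(
  plan=[
    [[-20,0,0,0,0],[-40,0,0,0,0],[-60,0,0,0,0],[-60,0,0,0,0],[-60,0,0,0,0],[-60,0,0,0,0],[-60,0,0,0,0],[-60,0,0,0,0]],
  ],
)

```text
time: 13.45
tool_pos: [0.3526, -0.3899, 0.2251]
ee_rot: [3.141, -0.001, 1.593]
wrist_force: [0.5, 0.6, -1.0]
width: 0.0007
```

Run:
```python
from h import *
s=save('scene','s5'); t=save('top','t5'); o=robot.get_obs(); print(o['tool_pos'],o['wrist_force'])
a=cv2.resize(cv2.imread('pics/s5.png')[225:385,150:505],(532,240)); b=cv2.resize(cv2.imread('pics/t5.png')[125:295,320:455],(405,340+170),interpolation=cv2.INTER_CUBIC)
a=cv2.resize(cv2.imread('pics/s5.png')[225:385,295:505],(392,300),interpolation=cv2.INTER_CUBIC); l=np.zeros((510,392,3),np.uint8); l[:300]=a; l[310:510,:]=cv2.resize(cv2.imread('pics/s5.png')[240:340,110:306],(392,200))
cv2.imwrite('pics/c7.png',np.hstack([l,b]))
```

```text
[ 0.35234521 -0.38997463  0.22515643] [-0.6832315   0.7055863  -0.42261059]
```

View pics/c7.png

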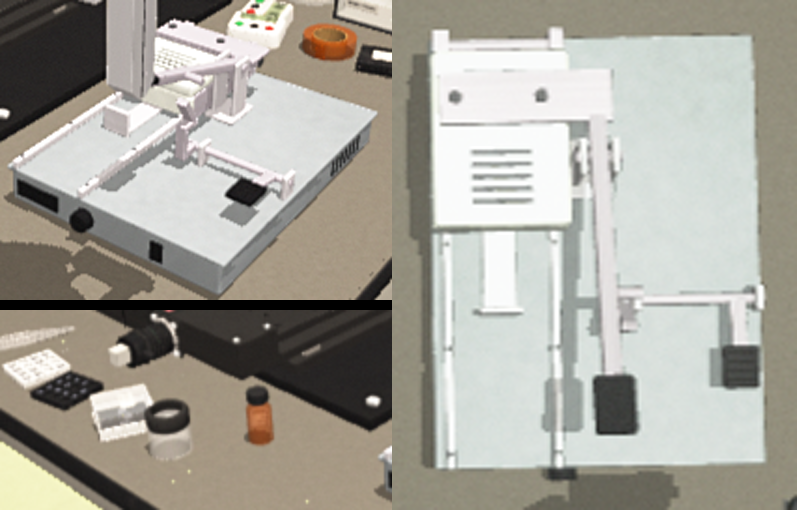

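The lever pad (394,260), paddle (436,247) and cover lip (row 201) are all back at their starting pixels. The tab is at row 229, as after the push, and the vial, loupe and box look unmoved.

```bash
python3 -c "
from bench import robot
print(robot.close_job())"
```

```text
the job is handed in; nothing more can be done
None
```

The tray is loaded under the closed cover and the job is handed in, with about 13.5 s used before hand-in. No verdict was reported.

- **Lever:** I pressed the pad with shut fingers to its end stop, reaching about 20 N at the end. After I let go, the catch held the cover open.
- **Tray:** I pushed the tab about 107 mm until it met a firm stop. The force rose to about 10 N with no further movement, well above the 1 to 3 N suggested for the push. The tray centre came out at about x = 0.668 m against 0.664 m for the hotplate seen in the picture, which agrees within picture accuracy.
- **Release:** I pressed the paddle about 15 mm with the gripper turned clear of the lever. The lever sprang up and the cover closed.

**Last checks:**
- In the final top view, the lever pad, paddle and cover lip are back at their starting pixels, within 1 px.
- The tab is still where the push left it, and the vial, loupe and box look unmoved by eye.
- The arm stands clear, with wrist force under 1 N per axis, which is noise.
- I did not measure the tray's tilt or height, or contact with the cover, directly. Nothing in the pictures or force readings pointed to a problem.

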